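# Tighten the screw eye of a hanging rail with a bar

## Robot

A 7-joint arm with a two-finger parallel gripper is mounted at the origin on the work surface. World frame = base frame: x ahead of the robot, y to its left, z up, the work surface at z = 0. Lengths are in m, angles in rad, forces in N, time in s.
With the tool pointing down it reaches from about 0.425 to 0.975 m from the base axis. Payload 16.7 kg.
Tool frame: the origin (TCP) lies at the very end of the fingers, on their centre line; the grasp point (between the pads) lies 19 mm behind it; z points along the fingers, y is the line along which they close (so a half turn about z gives the same grasp; the last joint's range is limited). The gripper opens to 85 mm and grips with 20 to 120 N. Pads are 22 mm wide; open, the fingers measure 114 mm over their backs; the gripper's body (76 mm by 85 mm) begins 54 mm behind the grasp point. The pads swing forward as they close: fully open they stand 13 mm farther back than shut.
Start: joints at [1.069, 0.426, 0.074, 1.606, -0.034, 1.111, -0.067], TCP at [0.233, -0.633, 0.231] pointing down, gripper open.
Joint ranges: [-2.85, 2.85], [-0.5, 2.14], [-1.23, 1.37], [0.21, 2.46], [-1.02, 4.16], [0.16, 2.05], [-2.73, 2.73]. Speed limits (rad/s): [1.89, 1.89, 2.39, 2.39, 3.01, 3.01, 3.01].

## Interface

Orientations are given as a unit quaternion [x, y, z, w].
In Python, from rig import * gives the robot as it stands.
- The arm moves only by the tool arm_command, never from a script. Its argument "series" is a list that holds one entry, the list of rows, each a list of 7 numbers: the shift along the world's x, y, z in mm, then the turn, a rotation vector about the world's x, y, z in degrees, then the closure, from -1 (fully open) to 1 (shut). A call has 1 to 12 rows; each row shifts and turns the commanded pose from where the row before left it; what a row does not reach is not made up. A row lasts 1/12 s, in which the tool goes at most 41.7 mm and 7.16 degrees, less where a joint would pass 70% of its speed; a pose out of reach is approached as far as the arm can. A call is refused whole if a number of a shift passes 41.7 or a number of a turn 7.16, either way. A call with a gripper value outside its range is refused whole. The fingers move at their own pace and stop on an object; "newtons" is the grip in N (left out, the last holds). Time passes only in rows, so rows that do not move let the fingers close. It gives the time, the measured TCP pose, the force, the opening and the grip force at its end, in the units of the state.
- sense(): the state, without advancing time (a new reading comes with each control period).
- get_image(name): name is "scene" or "top" or "wrist"; returns (picture, depth): 420x560x3 uint8, blue, green, red; 420x560 float32, m along the optical axis (not along the pixel's ray), 0 where there is no reading.
- camera_model(name): a dict with "intrinsics" (3x3 intrinsics, pixels), "pose" (4x4, takes a point from camera to world coordinates). Camera axes: x right, y down, z forward; pixel columns grow to the right and rows downward; lengths in m; the calibration is good to about 2 mm. The wrist camera is an equidistant fisheye: a pixel r from the principal point sees the ray r / f radians off the axis. A picture is of the moment at which its call begins: read the wrist's pose just before it. camera_model takes no time and is no camera call; for the wrist camera it gives the pose at the moment of the call.
- hand_in(): hands the job in; it is judged then, once.
The state is a dict: "time": time; "qpos": joint angles; "dq": joint speeds; "tau": joint torques, N m; "eef_pos": TCP position; "tool_rot": TCP orientation; "force": force on the tool from outside, world axes, zero at the start; "wrist_torque": the same for the moment, N m; "gripper_width": opening from 0.0 (shut) to 1.0 (fully open); "finger_force": force on a finger pad.
Only numpy, scipy, OpenCV 4.12 (cv2) and the standard library are available. Lean on these libraries where they do the work, as an engineer would, in place of code of your own. Each camera call takes 0.05 s, during which the arm holds its last target. There are 200 camera calls.

## Task

One of the two big screw eyes on the wooden rail is not fully tightened yet: its loop stands askew. Take the steel bar from its cradle, slide it through that eye's loop and use it as a lever to turn the eye clockwise (seen from above) until it is fully tight and its loop stands in line with the rail, then draw the bar out and lay it back in both supports of its cradle. Turn the eye with the bar only, never with the gripper, and leave everything else where it is.

Things in the scene. Friction and masses are not known exactly. Their poses are not given: they have to be found in the camera images.
- eye_loop (a point): Centre of the opening of the loose steel screw eye, the one of two identical eyes whose loop stands askew (45 to 72 deg) to the rail. Upright oval of 12 mm round bar: opening 24 mm wide, 36 mm tall, outside 48 x 60 mm. Point 80 mm above the worktop, on the eye's vertical turning axis. Axes turn with the eye: x level, along the hole, square to the loop's plane; y across the loop; z up
- eye (a joint): Turn of the loose eye in rad, growing clockwise seen from above (tightening). Starts between 0 and 0.45; hard stop at 1.25 = fully tight, loop's plane along the rail's length. Stiff: about 0.2 N m to turn; it stays where it is left. The bar has about 0.65 rad of free play each way in the loop before it turns the eye
- loose_eye: Washer under the loose eye (32 mm across, 3 mm thick) with the eye it carries. Origin on the rail's top on the eye's axis, 30 mm above the worktop; y axis along the rail, z up. It may be the left or the right one of the two eyes
- set_eye: The other, identical eye, already tight and immovable, its loop in line with the rail. Origin on its axis on the rail's top; y axis along the rail; 200 mm from the loose one
- rail: Light wooden rail, 90 mm wide (its x), 360 mm long (its y), 30 mm thick, clamped flat to the worktop by a low dark clamp at each end (they reach 207 mm from the middle, 38 mm high). Origin: centre of its underside. The eyes stand at y = +100 and -100 mm on its centre line
- bar: Loose plain round steel bar, 200 mm long, 16 mm in diameter, rounded ends, 0.3 kg. Origin at its middle on its axis; x along the bar. Either end may go first. Starts lying level in the cradle
- cradle: Fixed black cradle at the right: base plate 160 x 70 mm, 8 mm thick, with two open-topped V supports 12 mm thick at x = +60 and -60 mm (free between them); V mouths 40 mm wide, tips 54 mm high. Origin: centre of its underside; x along the resting bar, z up. A resting bar's axis is 45 mm above the origin, over y = 0, its middle near x = 0
- sanitiser: Bystander: white sanitiser bottle with a green cap, 60 mm across, 150 mm tall, beyond the rail. Origin: centre of its underside
- mug: Bystander: white mug, 80 mm across, 90 mm tall, handle at its own +y, beyond the rail. Origin: centre of its underside
- stapler: Bystander: black stapler, 130 mm long (own y), 36 mm wide, 43 mm tall, lying between the robot and the rail. Origin: centre of its underside
- punch: Bystander: grey and black two-hole punch, 70 x 110 mm, 42 mm tall, lying between the robot and the rail. Origin: centre of its underside
- tape_dispenser: Bystander: black tape dispenser, 60 x 150 mm, 91 mm tall, left of the rail. Origin: centre of its underside
- glue_stick: Bystander: white glue stick, 28 mm across, 95 mm tall, left of the rail. Origin: centre of its underside
Not all that is in view belongs to the job. Leave any purple look-alike of the cradle alone.

How it is judged:
On the way, in this order (a step that is already met when the one before it is completed fails the run):
1. the bar is slid through the loose eye's loop (x of eye_loop in the frame of bar between -0.092 and 0.092 m and y of eye_loop in the frame of bar between -0.015 and 0.015 m and z of eye_loop in the frame of bar between -0.015 and 0.015 m), for 0.2 s.
2. the eye is turned to within 0.14 rad of its stop while the bar is through its loop (all of step 1 and value of joint eye above 1.11 rad), for 0.1 s.
At the end, for the whole second after the job is handed in: The eye is within 0.14 rad (8 degrees) of its stop, its loop in line with the rail; the bar lies at rest in both V supports of the cradle, its middle within 40 mm of the cradle's middle along the bar (value of joint eye above 1.11 rad and velocity of joint eye between -0.05 and 0.05 rad/s and x of bar in the frame of cradle between -0.04 and 0.04 m and y of bar in the frame of cradle between -0.008 and 0.008 m and z of bar in the frame of cradle between 0.04 and 0.052 m and angle between the x axis of bar and the x axis of cradle, either way round below 0.12 rad and linear speed of bar below 0.02 m/s); the robot touches nothing.
It fails at once if the gripper or arm pushes the loose eye (more than 4 N) (contact force between any of the fingers, the arm and loose_eye above 4 N).
It fails at once if a bystander is shifted by more than 40 mm or knocked over (distance of any of sanitiser, mug, stapler, punch, tape_dispenser, glue_stick from where it was at the start of the episode above 0.04 m or angle between any of sanitiser, mug, stapler, punch, tape_dispenser, glue_stick's own z axis and vertical above 0.5 rad).
It also fails if it takes over 61 s, if anything falls off the work surface, if the arm or the gripper's body presses on something with over 40 N, if the wrist force passes 120 N, or if a joint passes its speed limit or range.

## Working session

There is one attempt and no reset: what is moved stays moved. The work goes in short steps, Python scripts to look and compute and a tool call to move; the robot and the scene stay as the last step left them, time stands still between calls to the robot, and variables do not carry over. Pictures are saved under pics/ and viewed, at most 10 in all, crops included, and the job is handed in when it is done.

Besides the shell and the picture viewer there is one more tool, called after ">>>" as name(argument=value, ...) on one line, values as JSON. arm_command: Moves the arm, as the interface text tells. Its arguments: {"type":"object","properties":{"series":{"type":"array"},"newtons":{"type":"number"}},"required":["series"]}

```bash
mkdir -p pics; ls; python3 - <<'E'
from rig import *
import cv2,numpy as np
for n in("scene","top"):
    im,d=get_image(n); cv2.imwrite(f"pics/{n}0.png",im); np.save(f"{n}_d.npy",d)
    m=camera_model(n); print(n,np.round(m["intrinsics"],1).tolist(),np.round(m["pose"],3).tolist())
s=sense();print(s["time"],s["eef_pos"],s["tool_rot"],s["gripper_width"])
E
```

```text
pics
scene [[486.1, 0.0, 285.4], [0.0, 486.1, 210.3], [0.0, 0.0, 1.0]] [[-0.676, 0.57, -0.466, 1.124], [0.737, 0.518, -0.434, 0.522], [-0.006, -0.637, -0.771, 1.019], [0.0, 0.0, 0.0, 1.0]]
top [[522.6, 0.0, 273.6], [0.0, 522.6, 205.7], [0.0, 0.0, 1.0]] [[0.087, -0.975, 0.204, 0.301], [-0.996, -0.086, 0.012, -0.017], [0.005, -0.204, -0.979, 1.217], [0.0, 0.0, 0.0, 1.0]]
0.1 [ 0.23306994 -0.63309817  0.23070208] [ 9.84488156e-01  1.75450146e-01 -1.30583918e-04 -5.47725636e-04] 1.0018576254235134
```

View pics/scene0.png

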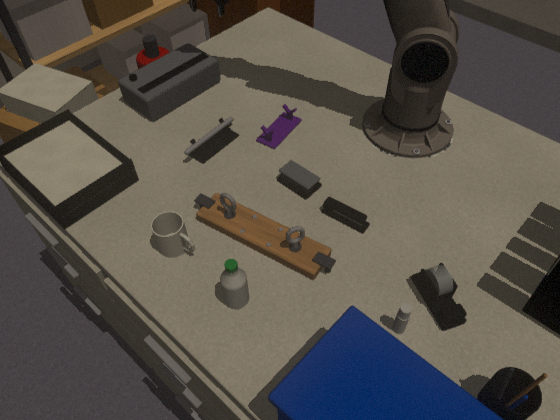

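View pics/top0.png

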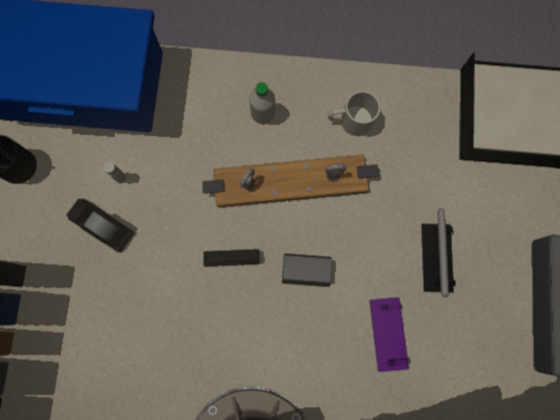

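The two candidates for the loose eye in the top picture are the left eye (248,180), which is askew, and the right eye (335,170), which is in line with the rail. I choose the left. For the cradle, the black one holding the bar is at (438,257) and the purple look-alike is at (388,333), so I choose the black one. Next I measure and check with a close crop.

```bash
cat > h.py <<'E'
from rig import *
import cv2,numpy as np
np.set_printoptions(precision=4,suppress=True)
def cloud(n,d):
    m=camera_model(n);K=m["intrinsics"];P=np.array(m["pose"])
    v,u=np.mgrid[:420,:560]
    c=np.dstack([(u-K[0][2])/K[0][0]*d,(v-K[1][2])/K[1][1]*d,d])
    return c@P[:3,:3].T+P[:3,3]
def plane(n,uv,z):
    m=camera_model(n);K=np.array(m["intrinsics"]);P=np.array(m["pose"])
    uv=np.atleast_2d(uv).astype(float)
    r=np.c_[uv,np.ones(len(uv))]@np.linalg.inv(K).T@P[:3,:3].T
    return P[:3,3]+r*((z-P[2,3])/r[:,2])[:,None]
def line(p):
    c=p.mean(0);w,s,v=np.linalg.svd(p-c,full_matrices=False);return c,v[0],(p-c)@v[0]
E
python3 - <<'E'
from h import *
im=cv2.imread("pics/top0.png");d=np.load("top_d.npy");W=cloud("top",d)
sc=cv2.imread("pics/scene0.png");ds=np.load("scene_d.npy");S=cloud("scene",ds)
hsv=cv2.cvtColor(im,cv2.COLOR_BGR2HSV)
wood=cv2.inRange(hsv,(5,90,60),(20,255,255)); wood[:140]=0;wood[215:]=0;wood[:,:200]=0;wood[:,385:]=0
c=max(cv2.findContours(cv2.morphologyEx(wood,cv2.MORPH_CLOSE,np.ones((15,15))),0,1)[0],key=cv2.contourArea)
p=plane("top",c[:,0],.03)
r=cv2.minAreaRect((p[:,:2]*1000).astype(np.float32));print("rail",r)
R=W[170:195,220:232].reshape(-1,3);print("rail z",np.median(R[:,2]),R[:,2].std(),"table",np.median(W[220:235,260:300,2]))
rc=np.array(r[0])/1000;box=cv2.boxPoints(r)/1000
e=max([box[1]-box[0],box[2]-box[1]],key=np.linalg.norm);e/=np.linalg.norm(e);e*=np.sign(e[1])
print("rail yaxis",e,np.degrees(np.arctan2(-e[0],e[1])))
for s in(1,-1):
  q=rc+s*.1*e
  for nm,C in(("top",W),("scene",S)):
    m=(np.hypot(C[...,0]-q[0],C[...,1]-q[1])<.045)&(C[...,2]>.065)&(C[...,2]<.13)
    if m.sum()>5:
      c0,v,t=line(C[m][:,:2]);print("eye",s,q,nm,m.sum(),c0,"dir",v,"deg",np.degrees(np.arctan2(v[1],v[0])),np.ptp(t),C[m][:,2].max())
# bar
for nm,C in(("top",W),("scene",S)):
  a,b=((195,310),(405,480)) if nm=="top" else ((110,165),(180,240))
  m=np.zeros(C.shape[:2],bool);m[a[0]:a[1],b[0]:b[1]]=1
  m&=(C[...,2]>.025)&(C[...,2]<.08)
  I=sc if nm=="scene" else im
  g=cv2.cvtColor(I,cv2.COLOR_BGR2GRAY);m&=g>60
  c0,v,t=line(C[m]);print("bar",nm,m.sum(),c0,(c0+v*(t.max()+t.min())/2),v,np.ptp(t))
cv2.imwrite("pics/crop.png",np.hstack([cv2.resize(im[140:215,200:300],None,fx=4,fy=4,interpolation=2),cv2.resize(im[200:310,400:480],(300,300),interpolation=2)[:300]]) )
E
```

```text
rail ((612.4366455078125, -36.36686706542969), (92.2818832397461, 358.4656677246094), 10.825284957885742)
rail z 0.03030992969471935 0.11804635726553926 table -0.0001494437224724976
rail yaxis [-0.1878  0.9822] 10.825288
eye 1 [0.5937 0.0619] top 144 [0.5943 0.0623] dir [-0.8594  0.5113] deg 149.25009888283103 0.04664255357918122 0.11260116049221525
eye 1 [0.5937 0.0619] scene 175 [0.6005 0.0649] dir [ 0.8556 -0.5177] deg -31.178684173928158 0.045803657716392054 0.1152516090925243
eye -1 [ 0.6312 -0.1346] top 149 [ 0.6324 -0.1329] dir [ 0.1754 -0.9845] deg -79.89631578305445 0.04787345539776247 0.11276795820485352
eye -1 [ 0.6312 -0.1346] scene 152 [ 0.6374 -0.1302] dir [-0.1971  0.9804] deg 101.36946031968418 0.04755817408755447 0.11534174675129472
bar top 618 [ 0.4719 -0.389   0.0511] [ 0.474  -0.3889  0.0511] [-0.9978 -0.0657  0.0002] 0.19942615429865632
bar scene 285 [ 0.4801 -0.3871  0.052 ] [ 0.4765 -0.3873  0.052 ] [ 0.9984  0.0565 -0.0056] 0.19611524401607272
```

View pics/crop.png

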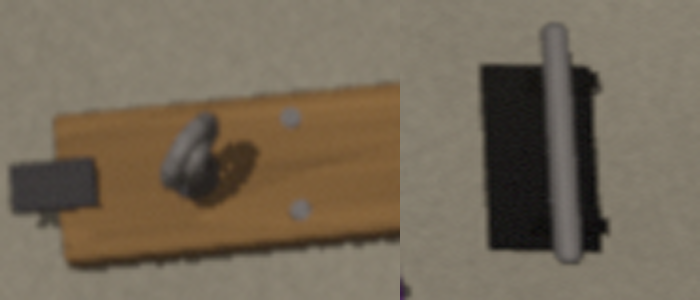

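The crop shows the left eye's loop clearly askew (crop about 190,155), and the steel bar lying in the black cradle. Eye axis is at about (0.594, 0.062), with the loop plane at 149° against the rail at 101°. Bar middle is at about (0.474, -0.388), yaw about 3.5°. Now I move above the bar.

>>> arm_command(series=[[[21,25,0,0,0,-2,-1],[26,30,0,0,0,-2,-1],[26,30,0,0,0,-2,-1],[26,30,0,0,0,-2,-1],[26,30,0,0,0,-2,-1],[26,30,0,0,0,-2,-1],[26,30,0,0,0,-2,-1],[20,26,0,0,0,-2,-1],[9,12,0,0,0,-0.7,-1],[0,0,0,0,0,0,-1],[0,0,0,0,0,0,-1]]])

```text
time: 1.02
eef_pos: [0.4396, -0.3897, 0.2311]
tool_rot: [0.999, 0.032, -0.0, -0.0]
force: [-0.7, -0.4, 0.2]
gripper_width: 0.998
finger_force: 0.0
```

```bash
cat >> h.py <<'E'
def wray(m,uv):
    K=np.array(m["intrinsics"]);P=np.array(m["pose"]);uv=np.atleast_2d(uv).astype(float)
    x=(uv[:,0]-K[0,2])/K[0,0];y=(uv[:,1]-K[1,2])/K[1,1];t=np.hypot(x,y)+1e-9
    r=np.c_[x/t*np.sin(t),y/t*np.sin(t),np.cos(t)]@P[:3,:3].T
    return P[:3,3],r
def wplane(m,uv,z):
    o,r=wray(m,uv);return o+r*((z-o[2])/r[:,2])[:,None]
def wproj(m,X):
    K=np.array(m["intrinsics"]);P=np.array(m["pose"]);c=(np.atleast_2d(X)-P[:3,3])@P[:3,:3]
    rho=np.hypot(c[:,0],c[:,1]);t=np.arctan2(rho,c[:,2])
    return np.c_[K[0,2]+K[0,0]*t*c[:,0]/rho,K[1,2]+K[1,1]*t*c[:,1]/rho]
def st():
    s=sense();q=s["tool_rot"];from scipy.spatial.transform import Rotation as R
    M=R.from_quat(q).as_matrix();print("t",round(s["time"],2),"tcp",s["eef_pos"],"yaw",round(np.degrees(np.arctan2(M[1,0],M[0,0])),2),"toolz",M[:,2],"F",s["force"],"T",s["wrist_torque"],"w",s["gripper_width"],"ff",s["finger_force"],"q7",s["qpos"][6]);return s
E
python3 - <<'E'
from h import *
st();m=camera_model("wrist");im,d=get_image("wrist");cv2.imwrite("pics/w1.png",im);np.save("w1_d.npy",d)
import pickle;pickle.dump(m,open("w1.pkl","wb"));print(m)
print(wproj(m,[[.374,-.394,.045],[.574,-.382,.045],[.474,-.388,.045]]))
E
```

```text
t 1.02 tcp [ 0.4396 -0.3897  0.2311] yaw 3.63 toolz [-0.0003  0.0003 -1.    ] F [-0.6596 -0.4047  0.1556] T [-0.0162  0.043   0.0486] w 0.9977539692103061 ff 0.0 q7 -0.8916317192545107
{'intrinsics': array([[325.1923,   0.    , 282.9544],
       [  0.    , 325.1923, 208.7689],
       [  0.    ,   0.    ,   1.    ]]), 'pose': array([[ 0.064 , -0.9449, -0.321 ,  0.5223],
       [-0.9979, -0.0603, -0.0215, -0.3839],
       [ 0.0009,  0.3217, -0.9468,  0.3734],
       [ 0.    ,  0.    ,  0.    ,  1.    ]])}
[[283.1719 240.4665]
 [284.0391  51.4449]
 [283.5981 149.8882]]
```

View pics/w1.png

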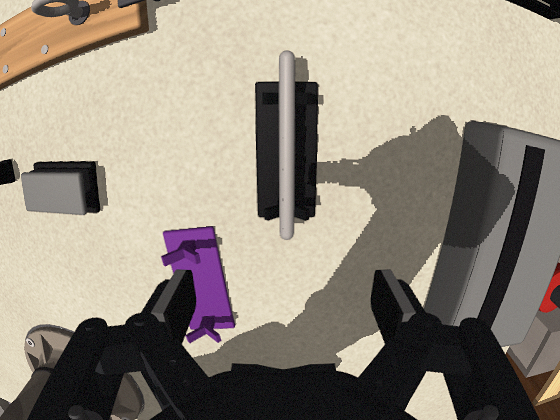

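The bar runs from (287,52) to (287,240) in the wrist picture, and the cradle base corners are at about (256,82), (318,82), (315,218) and (258,218). The purple look-alike is at (205,280).

```bash
python3 - <<'E'
from h import *
import pickle
m=pickle.load(open("w1.pkl","rb"));im=cv2.imread("pics/w1.png")
g=cv2.cvtColor(im,cv2.COLOR_BGR2GRAY).astype(int)
ctr=[];
for v in range(90,210,5):
    row=g[v,260:315]; on=np.where(row>95)[0]; ctr.append((260+(on.min()+on.max())/2,v)); 
ctr=np.array(ctr);print(ctr[:,0])
p=wplane(m,ctr,.045);f=np.polyfit(p[:,0],p[:,1],1);print("bar y=",f,np.degrees(np.arctan(f[0])),"y at .44,.474",np.polyval(f,[.44,.474]))
print("ends",wplane(m,[[287,51],[287,240]],.045))
b=wplane(m,[[256,82],[258,218],[318,82],[315,218]],.008);print("base",b,b.mean(0))
print("purple",wplane(m,[[164,231],[214,227],[235,326],[188,330]],.008))
E
```

```text
[286.  286.  286.  286.  286.  286.  286.  286.  286.  286.  286.  286.
 286.  286.  286.  286.  286.  286.  286.  285.5 286.  285.5 285.5 285.5]
bar y= [ 0.0625 -0.42  ] 3.577623860599208 y at .44,.474 [-0.3925 -0.3904]
ends [[ 0.5747 -0.3849  0.045 ]
 [ 0.3748 -0.3982  0.045 ]]
base [[ 0.5435 -0.3532  0.008 ]
 [ 0.3848 -0.3631  0.008 ]
 [ 0.5481 -0.4213  0.008 ]
 [ 0.3892 -0.4314  0.008 ]] [ 0.4664 -0.3923  0.008 ]
purple [[ 0.3589 -0.2428  0.008 ]
 [ 0.3694 -0.3091  0.008 ]
 [ 0.2166 -0.3349  0.008 ]
 [ 0.1993 -0.2635  0.008 ]]
```

>>> arm_command(series=[[[0,-2.8,-30,0,0,0,-1],[0,0,-35,0,0,0,-1],[0,0,-35,0,0,0,-1],[0,0,-35,0,0,0,-1],[0,0,-35,0,0,0,-1],[0,0,-25,0,0,0,-1],[0,0,-10,0,0,0,0],[0,0,0,0,0,0,1],[0,0,0,0,0,0,1],[0,0,0,0,0,0,1],[0,0,0,0,0,0,1],[0,0,0,0,0,0,1]]], newtons=110)

```text
time: 2.07
eef_pos: [0.4399, -0.3934, 0.0279]
tool_rot: [1.0, 0.031, 0.001, 0.0]
force: [-5.8, 4.4, 29.6]
gripper_width: 0.153
finger_force: 95.7
```

>>> arm_command(series=[[[0,0,20,0,0,0,1],[0,0,35,0,0,0,1],[0,0,40,0,0,0,1],[0,10,37,0,0,2,1],[6,30,0,0,0,5,1],[6,38,0,0,0,6.2,1],[6,38,0,0,0,6.2,1],[6,38,0,0,0,6.2,1],[6,38,0,0,0,6.2,1],[6,38,0,0,0,6.2,1],[6,38,0,0,0,6.2,1],[6,30,0,0,0,5,1]]])

```text
time: 3.07
eef_pos: [0.4872, -0.0924, 0.1593]
tool_rot: [0.894, 0.447, 0.001, 0.0]
force: [-0.2, 0.0, -2.1]
gripper_width: 0.149
finger_force: 107.7
```

>>> arm_command(series=[[[5,14,0,0,0,2.2,1],[0,0,0,0,0,0,1],[0,0,0,0,0,0,1],[0,0,0,0,0,0,1]]])

```text
time: 3.4
eef_pos: [0.4921, -0.0822, 0.1586]
tool_rot: [0.888, 0.46, -0.0, 0.0]
force: [1.0, 0.5, -2.5]
gripper_width: 0.149
finger_force: 107.7
```

```bash
python3 - <<'E'
from h import *
st();m=camera_model("wrist");im,d=get_image("wrist");cv2.imwrite("pics/w2.png",im);np.save("w2_d.npy",d)
import pickle;pickle.dump(m,open("w2.pkl","wb"))
print(wproj(m,[[.594,.062,.08],[.594,.062,.11],[.594,.062,.033]]))
E
```

```text
t 3.4 tcp [ 0.4921 -0.0822  0.1586] yaw 54.8 toolz [ 0.0002 -0.0006 -1.    ] F [ 0.9793  0.485  -2.5481] T [-0.0596  0.0186 -0.0122] w 0.14910778478366649 ff 107.71525025367737 q7 -0.6737719672016202
[[283.3999 -28.0302]
 [283.5244 -45.9078]
 [283.2569  -7.0476]]
```

View pics/w2.png

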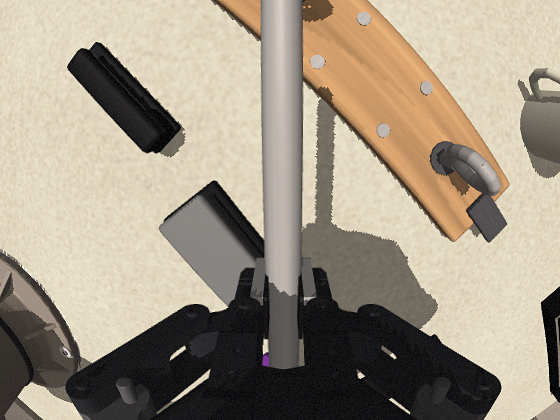

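The set eye's washer is at (440,157). The loose eye is just out of view above, behind the bar. I'll step aside for one look.

>>> arm_command(series=[[[5,-28,0,0,0,0,1],[5,-32,0,0,0,0,1],[5,-28,0,0,0,0,1],[0,0,0,0,0,0,1],[0,0,0,0,0,0,1]]])

```text
time: 3.87
eef_pos: [0.5066, -0.172, 0.1581]
tool_rot: [0.889, 0.459, -0.0, 0.0]
force: [0.4, 1.0, -2.6]
gripper_width: 0.149
finger_force: 107.8
```

```bash
python3 - <<'E'
from h import *
st();m=camera_model("wrist");im,d=get_image("wrist");cv2.imwrite("pics/w3.png",im);np.save("w3_d.npy",d)
import pickle;pickle.dump(m,open("w3.pkl","wb"))
print(wproj(m,[[.594,.062,.08],[.594,.062,.11],[.594,.062,.033]]))
m2=pickle.load(open("w2.pkl","rb"));print(wplane(m2,[[440,157]],.033))
E
```

```text
t 3.87 tcp [ 0.5066 -0.172   0.1581] yaw 54.61 toolz [-0.0004 -0.0004 -1.    ] F [ 0.4331  0.9788 -2.5992] T [-0.056   0.0437  0.0392] w 0.14891012658659572 ff 107.84074544906616 q7 -0.5035947088671839
[[ 195.0019  -94.2014]
 [ 184.601  -115.251 ]
 [ 207.8821  -67.4938]]
[[ 0.6315 -0.13    0.033 ]]
```

View pics/w3.png

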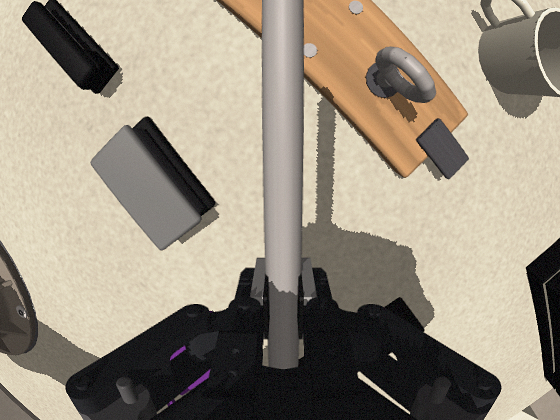

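I stepped the wrong way. The camera looks back towards the fingers, so the eye comes into view from further forward.

>>> arm_command(series=[[[14,25,0,0,0,0,1],[19,35,0,0,0,0,1],[19,34,0,0,0,0,1],[14,25,0,0,0,0,1],[0,0,0,0,0,0,1],[0,0,0,0,0,0,1]]])

```text
time: 4.42
eef_pos: [0.5734, -0.0476, 0.1582]
tool_rot: [0.887, 0.463, 0.0, -0.0]
force: [-0.3, -0.7, -2.4]
gripper_width: 0.148
finger_force: 107.8
```

```bash
python3 - <<'E'
from h import *
st();m=camera_model("wrist");im,d=get_image("wrist");cv2.imwrite("pics/w4.png",im);np.save("w4_d.npy",d)
import pickle;pickle.dump(m,open("w4.pkl","wb"))
print(wproj(m,[[.594,.062,.08],[.594,.062,.11],[.594,.062,.033]]))
E
```

```text
t 4.42 tcp [ 0.5734 -0.0476  0.1582] yaw 55.12 toolz [-0.0002  0.0008 -1.    ] F [-0.3314 -0.7287 -2.3515] T [-0.1185  0.0878  0.0426] w 0.1482853200679065 ff 107.84921050071716 q7 -0.7598709469250572
[[214.9406  76.7841]
 [204.5521  73.2053]
 [226.6827  80.9276]]
```

View pics/w4.png

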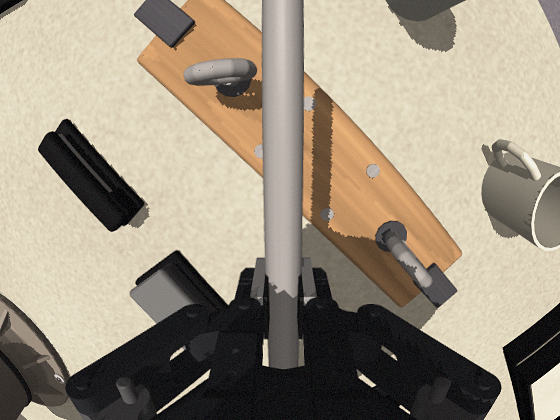

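The loose eye's loop spans (184,74) to (257,70) in the wrist picture, with its washer at about (233,85). The set eye's washer is at (391,235). I compute both from ray casting and depth.

```bash
python3 - <<'E'
from h import *
import pickle
m=pickle.load(open("w4.pkl","rb"));d=np.load("w4_d.npy");im=cv2.imread("pics/w4.png")
v,u=np.mgrid[:420,:560];o,r=wray(m,np.c_[u.ravel(),v.ravel()])
opt=np.array(m["pose"])[:3,2];X=o+r*(d.ravel()/(r@opt))[:,None];X=X.reshape(420,560,3)
for nm,(a,b,c,e) in {"loose":(45,105,175,262),"set":(215,310,370,460)}.items():
    B=X[a:b,c:e]
    for lo,hi in((.06,.12),(.095,.12)):
        mk=(B[...,2]>lo)&(B[...,2]<hi);q=B[mk]
        c0,dr,t=line(q[:,:2]);mid=c0+dr*(t.max()+t.min())/2
        print(nm,lo,mk.sum(),c0,mid,dr,np.degrees(np.arctan2(dr[1],dr[0]))%180,np.ptp(t),q[:,2].max())
print("washer set",wplane(m,[[391,235]],.033),"loop ends loose z.08",wplane(m,[[184,74],[257,70],[220.5,72]],.08),"z.09",wplane(m,[[220.5,72]],.095))
print("table z",np.median(X[230:260,60:110,2]),"rail z",np.median(X[130:170,300:340,2]))
# bar line & tip height
B=X[100:200,255:310];mk=B[...,2]>.14;q=B[mk];c0,dr,t=line(q);print("bar",c0,dr,np.degrees(np.arctan2(dr[1],dr[0]))%180)
# wood edges
hsv=cv2.cvtColor(im,cv2.COLOR_BGR2HSV);g=(X[...,2]>.026)&(X[...,2]<.034)&(hsv[...,1]>90)
q=X[g][:,:2];print("rail",cv2.minAreaRect((q*1000).astype(np.float32)))
E
```

```text
loose 0.06 1554 [0.6005 0.0598] [0.5986 0.0609] [-0.8779  0.4789] 151.38523442162278 0.04710298954191042 0.11057357624989317
loose 0.095 1206 [0.6004 0.0607] [0.5987 0.0616] [-0.8704  0.4924] 150.50195833251823 0.043005565033969045 0.11057357624989317
set 0.06 1028 [ 0.6348 -0.1233] [ 0.6368 -0.1313] [ 0.2378 -0.9713] 103.75705540808532 0.04359392455187863 0.11079710112030647
set 0.095 675 [ 0.6352 -0.1267] [ 0.6365 -0.1326] [ 0.2052 -0.9787] 101.83861473688945 0.04156596527221493 0.11079710112030647
washer set [[ 0.6367 -0.1326  0.033 ]] loop ends loose z.08 [[0.5781 0.0773 0.08  ]
 [0.6194 0.0487 0.08  ]
 [0.5989 0.0623 0.08  ]] z.09 [[0.6004 0.0595 0.095 ]]
table z -0.00029306623838945556 rail z 0.029844842617015727
bar [0.6108 0.0066 0.1813] [0.5383 0.7746 0.3319] 55.20314486417486
rail ((625.0155029296875, -265.6080627441406), (246.52621459960938, 885.0643310546875), 17.364303588867188)
```

```bash
python3 - <<'E'
from h import *
import pickle
m=pickle.load(open("w4.pkl","rb"));d=np.load("w4_d.npy")
v,u=np.mgrid[:420,:560];o,r=wray(m,np.c_[u.ravel(),v.ravel()])
opt=np.array(m["pose"])[:3,2];X=(o+r*(d.ravel()/(r@opt))[:,None]).reshape(420,560,3)
for v in (0,20,50,100,150,200,240,270):
    row=X[v,240:325];k=row[:,2]>.14;k2=np.where(k)[0]
    top=row[row[:,2].argmax()];c=row[k].mean(0)
    print(v,k2.min()+240,k2.max()+240,c,"top",row[:,2].max(),"s",(c-[.5734,-.0476,0])[:2]@[.572,.820])
E
```

```text
0 247 303 [0.6426 0.0523 0.1826] top 0.3005450433858164 s 0.12148618240196427
20 262 303 [0.6385 0.0463 0.1802] top 0.1828225191727277 s 0.11425060905568168
50 261 303 [0.6317 0.0369 0.18  ] top 0.18300898431046214 s 0.10266388158707924
100 262 303 [0.6212 0.0215 0.1804] top 0.18244773830205407 s 0.08395991397011773
150 263 302 [0.6106 0.0062 0.1807] top 0.18309056664445694 s 0.06539785718409093
200 263 301 [ 0.5993 -0.0096  0.1807] top 0.18314774277647236 s 0.04598366490271222
240 265 301 [ 0.59   -0.0236  0.1809] top 0.1832954960862997 s 0.029155200690682517
270 242 324 [ 0.5802 -0.0377  0.1753] top 0.18364014978355642 s 0.012055591385508869
```

Bar is level in the grip, axis 17 mm above TCP. I back off and down to the bar's insertion height, then compare bar line and loop within one camera.

>>> arm_command(series=[[[-20,-10,0,0,0,0,1],[-36,-17,0,0,0,0,1],[-20.5,-9.5,0,0,0,0,1],[0,0,0,0,0,0,1],[0,0,-25,0,0,0,1],[0,0,-35,0,0,0,1],[0,0,-25,0,0,0,1],[0,0,-10,0,0,0,1],[0,0,0,0,0,0,1],[0,0,0,0,0,0,1]]])

```text
time: 5.3
eef_pos: [0.4967, -0.0871, 0.0638]
tool_rot: [0.888, 0.461, -0.0, -0.0]
force: [-0.2, 0.1, -1.3]
gripper_width: 0.152
finger_force: 107.9
```

```bash
python3 - <<'E'
from h import *
s=st();C={}
for n in("top","scene"):
    im,d=get_image(n);cv2.imwrite(f"pics/{n}1.png",im);C[n]=cloud(n,d)
t=s["eef_pos"][:2];a=np.radians(55.1);dr=np.array([np.cos(a),np.sin(a)]);n_=np.array([-dr[1],dr[0]])
for n,X in C.items():
    rel=X[...,:2]-t;S=rel@dr;L=rel@n_
    mk=(S>.06)&(S<.128)&(abs(L)<.025)&(X[...,2]>.06)&(X[...,2]<.1)
    q=X[mk];print(n,mk.sum(),"bar L med",np.median(L[mk]),"slope",np.polyfit(S[mk],L[mk],1),"S tip",S[(abs(L)<.02)&(X[...,2]>.06)&(X[...,2]<.1)&(S<.15)].max(),"z",q[:,2].max())
    e=np.array([.5985,.062]);mk=(np.hypot(X[...,0]-e[0],X[...,1]-e[1])<.04)&(X[...,2]>.098)&(X[...,2]<.12)
    q=X[mk];c0,v,tt=line(q[:,:2]);mid=c0+v*(tt.max()+tt.min())/2
    print("  loop",mid,c0,np.degrees(np.arctan2(v[1],v[0]))%180,"L",(mid-t)@n_,(c0-t)@n_,"S",(mid-t)@dr, q[:,2].max())
E
```

```text
t 5.3 tcp [ 0.4967 -0.0871  0.0638] yaw 54.87 toolz [-0.0004 -0.     -1.    ] F [-0.1971  0.1299 -1.3438] T [-0.0575  0.0346 -0.0315] w 0.15234614407682287 ff 107.88701891899109 q7 -0.7297545770545268
top 211 bar L med 0.002987929465345581 slope [-0.0173  0.0043] S tip 0.13488855694547455 z 0.09255162712282972
  loop [0.5965 0.062 ] [0.5959 0.0623] 150.51311000479492 L 0.0033972360331083057 0.004064886715543822 S 0.17937622623119573 0.1114571916580851
scene 132 bar L med -0.0011462618821903886 slope [-0.0024 -0.0005] S tip 0.1374767856177689 z 0.09275089511888668
  loop [0.5995 0.0647] [0.6008 0.064 ] 150.67484691084863 L 0.002491683160827887 0.001039950661793812 S 0.1833319182509593 0.1147671467025001
```

>>> arm_command(series=[[[-2,1.4,-1,0,0,0,1],[7,10,0,0,0,0,1],[7,10,0,0,0,0,1],[7,10,0,0,0,0,1],[7,10,0,0,0,0,1],[7,10,0,0,0,0,1],[0,0,0,0,0,0,1]]])

```text
time: 5.98
eef_pos: [0.5316, -0.032, 0.0625]
tool_rot: [0.887, 0.462, 0.001, -0.0]
force: [0.6, 0.5, -2.0]
gripper_width: 0.153
finger_force: 107.9
```

>>> arm_command(series=[[[6,8.5,0,0,0,0,1],[6,8.5,0,0,0,0,1],[5,8,0,0,0,0,1],[0,0,0,0,0,0,1],[0,0,0,0,0,0,1],[0,0,0,0,0,0,1]]])

```text
time: 6.48
eef_pos: [0.5464, -0.0106, 0.0622]
tool_rot: [0.887, 0.461, -0.0, -0.0]
force: [0.2, -0.3, -2.7]
gripper_width: 0.147
finger_force: 107.9
```

```bash
python3 - <<'E'
from h import *
st();A,_=get_image("top");B,_=get_image("scene")
cv2.imwrite("pics/ins.png",np.hstack([cv2.resize(A[130:230,200:300],(400,400)),cv2.resize(B[200:280,250:330],(400,400))]))
E
```

```text
t 6.48 tcp [ 0.5464 -0.0106  0.0622] yaw 54.9 toolz [-0.0005 -0.0002 -1.    ] F [ 0.165  -0.3116 -2.7445] T [-0.1101  0.0536 -0.0005] w 0.14651929272589415 ff 107.88267731666565 q7 -0.8852731438991461
```

View pics/ins.png

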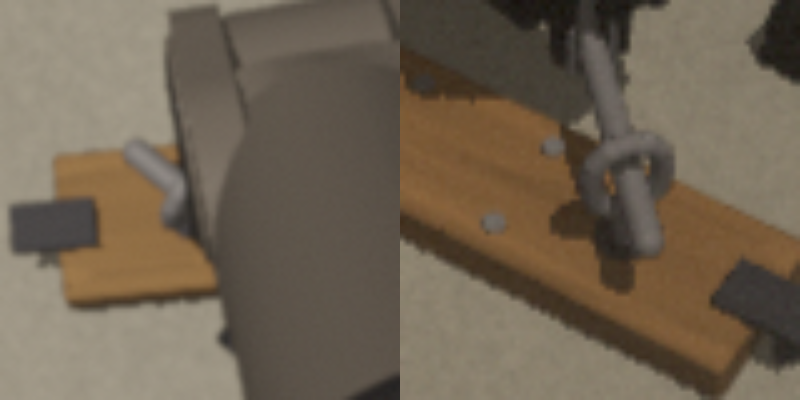

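The bar runs through the loop: in the right half of the crop the loop is at (630,170) and the tip comes out at (645,240). Now I work out the lever arc about the eye axis.

```bash
python3 - <<'E'
import numpy as np
E=np.array([597,62.5]);R=88.9
f=np.radians(np.arange(55,-38,-6));P=E-R*np.c_[np.cos(f),np.sin(f)]
print(np.round(np.c_[np.degrees(f[1:]),np.diff(P,axis=0)],1).tolist(),P[-3])
E
```

```text
[[49.0, -7.3, 5.7], [43.0, -6.7, 6.5], [37.0, -6.0, 7.1], [31.0, -5.2, 7.7], [25.0, -4.4, 8.2], [19.0, -3.5, 8.6], [13.0, -2.6, 8.9], [7.0, -1.6, 9.2], [1.0, -0.6, 9.3], [-5.0, 0.3, 9.3], [-11.0, 1.3, 9.2], [-17.0, 2.3, 9.0], [-23.0, 3.2, 8.7], [-29.0, 4.1, 8.4], [-35.0, 4.9, 7.9]] [515.16711853  97.23599732]
```

>>> arm_command(series=[[[-7.3,5.7,0,0,0,-6,1],[-6.7,6.5,0,0,0,-6,1],[-6,7.1,0,0,0,-6,1],[-5.2,7.7,0,0,0,-6,1],[-4.4,8.2,0,0,0,-6,1],[0,0,0,0,0,0,1],[-3.5,8.6,0,0,0,-6,1],[0,0,0,0,0,0,1],[-2.6,8.9,0,0,0,-6,1],[0,0,0,0,0,0,1]]])

```text
time: 7.42
eef_pos: [0.5109, 0.0424, 0.0623]
tool_rot: [0.994, 0.113, -0.0, 0.0]
force: [-0.8, -4.9, -3.0]
gripper_width: 0.146
finger_force: 108.4
```

>>> arm_command(series=[[[-1.6,9.2,0,0,0,-6,1],[0,0,0,0,0,0,1],[-0.6,9.3,0,0,0,-6,1],[0,0,0,0,0,0,1],[0.3,9.3,0,0,0,-6,1],[0,0,0,0,0,0,1]]])

```text
time: 7.92
eef_pos: [0.5091, 0.0704, 0.0622]
tool_rot: [0.999, -0.043, -0.0, 0.0]
force: [-1.6, -3.7, -2.2]
gripper_width: 0.147
finger_force: 108.4
```

```bash
python3 - <<'E'
from h import *
s=st()
im,d=get_image("scene");X=cloud("scene",d);cv2.imwrite("pics/s2.png",im)
e=np.array([.6,.064]);mk=(np.hypot(X[...,0]-e[0],X[...,1]-e[1])<.035)&(X[...,2]>.098)&(X[...,2]<.118)
c0,v,tt=line(X[mk][:,:2]);print(mk.sum(),c0,np.degrees(np.arctan2(v[1],v[0]))%180,np.ptp(tt))
E
```

```text
t 7.92 tcp [0.5091 0.0704 0.0622] yaw -4.92 toolz [-0.0004 -0.     -1.    ] F [-1.5873 -3.6829 -2.1775] T [-0.8935  0.4507 -0.3169] w 0.14717511309404202 ff 108.42400789260864 q7 -1.9557751773095824
81 [0.5997 0.0644] 125.96469177926325 0.03874532343692706
```

>>> arm_command(series=[[[1.3,9.2,0,0,0,-6,1],[0,0,0,0,0,0,1],[2.3,9,0,0,0,-6,1],[0,0,0,0,0,0,1],[3.2,8.7,0,0,0,-6,1],[0,0,0,0,0,0,1],[2.1,4.3,0,0,0,-3,1],[0,0,0,0,0,0,1],[0,0,0,0,0,0,1]]])

```text
time: 8.72
eef_pos: [0.5177, 0.1009, 0.0622]
tool_rot: [0.975, -0.222, -0.0, 0.0]
force: [-3.0, 0.9, -2.9]
gripper_width: 0.152
finger_force: 108.3
```

```bash
cat > loop.py <<'E'
from h import *
s=st()
im,d=get_image("scene");X=cloud("scene",d)
e=np.array([.6,.064]);mk=(np.hypot(X[...,0]-e[0],X[...,1]-e[1])<.035)&(X[...,2]>.098)&(X[...,2]<.118)
c0,v,tt=line(X[mk][:,:2]);print(mk.sum(),c0,np.degrees(np.arctan2(v[1],v[0]))%180,np.ptp(tt))
E
python3 loop.py
```

```text
t 8.72 tcp [0.5177 0.1009 0.0622] yaw -25.68 toolz [-0.0003 -0.0002 -1.    ] F [-2.9818  0.8853 -2.9029] T [0.2288 0.7525 0.0836] w 0.15209616758023708 ff 108.34545850753784 q7 -2.3200195729246045
82 [0.5995 0.0647] 108.3360129530793 0.03986886264113146
```

>>> arm_command(series=[[[2.1,4.2,0,0,0,-3,1],[0,0,0,0,0,0,1],[2.3,4.1,0,0,0,-3,1],[0,0,0,0,0,0,1],[0,0,0,0,0,0,1],[0,0,0,0,0,0,1]]])

```text
time: 9.27
eef_pos: [0.5222, 0.1093, 0.0622]
tool_rot: [0.961, -0.275, -0.0, 0.0]
force: [-2.6, -0.7, -2.7]
gripper_width: 0.145
finger_force: 108.4
```

```bash
python3 loop.py
```

```text
t 9.27 tcp [0.5222 0.1093 0.0622] yaw -31.91 toolz [-0.0001 -0.0002 -1.    ] F [-2.6136 -0.6645 -2.6508] T [-0.1878  0.7753  0.2051] w 0.14542061595554134 ff 108.37642550468445 q7 -2.4253081225456308
79 [0.6002 0.0652] 102.2874424598893 0.040472012167017804
```

>>> arm_command(series=[[[1.6,2.7,0,0,0,-2,1],[0,0,0,0,0,0,1],[0,0,0,0,0,0,1]]])

```text
time: 9.57
eef_pos: [0.5234, 0.1114, 0.0621]
tool_rot: [0.956, -0.293, -0.0, 0.001]
force: [-4.6, -5.8, -1.6]
gripper_width: 0.147
finger_force: 108.9
```

```bash
python3 loop.py; python3 -c "
import numpy as np
E=np.array([597,62.5]);P=E-88.9*np.array([np.cos(np.radians(-34)),np.sin(np.radians(-34))])
for f in(-15,2,):
  print(f,E-88.9*np.array([np.cos(np.radians(f)),np.sin(np.radians(f))]))"
```

```text
t 9.57 tcp [0.5234 0.1114 0.0621] yaw -34.02 toolz [-0.0011 -0.001  -1.    ] F [-4.6161 -5.7578 -1.5612] T [-1.1135  1.1153  0.3324] w 0.14723926221873926 ff 108.85018229484558 q7 -2.460326010582092
77 [0.6    0.0652] 101.95421929989733 0.03965498474741465
-15 [511.12919404  85.50901311]
2 [508.15415548  59.39743474]
```

The eye is at its stop: the loop stopped turning and the force rose. Swinging the bar back through the free play.

>>> arm_command(series=[[[-4.9,-7.9,0,0,0,6,1],[-4.1,-8.4,0,0,0,6,1],[-3.2,-8.7,0,0,0,6,1],[-2.3,-9,0,0,0,6,1],[-1.3,-9.2,0,0,0,6,1],[-0.3,-9.3,0,0,0,6,1],[0.6,-9.3,0,0,0,6,1],[1.7,-7.2,0,0,0,6,1],[2.3,-8,0,0,0,6,1],[0,0,0,0,0,0,1],[0,0,0,0,0,0,1]]])

```text
time: 10.53
eef_pos: [0.513, 0.035, 0.0625]
tool_rot: [0.985, 0.171, 0.001, -0.0]
force: [-0.5, 0.8, -1.9]
gripper_width: 0.149
finger_force: 108.5
```

```bash
python3 loop.py
```

```text
t 10.53 tcp [0.513  0.035  0.0625] yaw 19.7 toolz [ 0.001   0.0005 -1.    ] F [-0.465   0.8268 -1.918 ] T [ 0.013   0.0454 -0.0643] w 0.14856578799881207 ff 108.48358511924744 q7 -1.5136617764223395
79 [0.6001 0.0657] 101.34393968430945 0.04094026794042009
```

>>> arm_command(series=[[[-9,-3.3,0,0,0,0,1],[-9,-3.3,0,0,0,0,1],[-9,-3.3,0,0,0,0,1],[-9,-3.3,0,0,0,0,1],[-9,-3.3,0,0,0,0,1],[-9,-3.3,0,0,0,0,1],[-8,-2.8,0,0,0,0,1],[0,0,0,0,0,0,1],[0,0,0,0,0,0,1]]])

```text
time: 11.33
eef_pos: [0.4503, 0.0127, 0.0625]
tool_rot: [0.985, 0.173, 0.0, -0.0]
force: [1.0, 0.2, -2.3]
gripper_width: 0.146
finger_force: 108.5
```

```bash
python3 loop.py; python3 - <<'E'
from h import *
s=sense();t=s["eef_pos"][:2];a=np.radians(19.7);dr=np.array([np.cos(a),np.sin(a)]);n_=np.array([-dr[1],dr[0]])
im,d=get_image("scene");X=cloud("scene",d);rel=X[...,:2]-t;S=rel@dr;L=rel@n_
mk=(abs(L)<.02)&(X[...,2]>.06)&(X[...,2]<.1)&(S>.05)&(S<.19)
print(np.histogram(S[mk],np.arange(.05,.2,.01)),np.polyfit(S[mk&(S<.13)],L[mk&(S<.13)],1))
E
```

```text
t 11.33 tcp [0.4503 0.0127 0.0625] yaw 19.9 toolz [ 0.0003  0.0001 -1.    ] F [ 1.      0.1848 -2.316 ] T [-0.0165  0.0584 -0.0016] w 0.14571499703405194 ff 108.48641753196716 q7 -1.4832686901852186
80 [0.6002 0.065 ] 101.85000854536733 0.0410239323998436
(array([19, 21, 16, 25, 20, 19, 21, 23, 15,  1, 63, 53,  0,  0,  0]), array([0.05, 0.06, 0.07, 0.08, 0.09, 0.1 , 0.11, 0.12, 0.13, 0.14, 0.15,
       0.16, 0.17, 0.18, 0.19, 0.2 ])) [0.0074 0.0017]
```

>>> arm_command(series=[[[0,0,25,0,0,0,1],[0,0,40,0,0,0,1],[0,0,40,0,0,0,1],[0,-20,5,0,0,-1,1],[0,-35,0,0,0,-1.5,1],[0,-40,0,0,0,-1.5,1],[0,-40,0,0,0,-1.5,1],[0,-40,0,0,0,-1.5,1],[-2,-40,0,0,0,-1.5,1],[-2,-40,0,0,0,-1.5,1],[-2,-40,0,0,0,-1.5,1],[-2,-40,0,0,0,-1.5,1]]])

```text
time: 12.43
eef_pos: [0.4425, -0.3242, 0.1724]
tool_rot: [0.998, 0.06, 0.0, 0.0]
force: [1.6, 0.8, -1.9]
gripper_width: 0.146
finger_force: 108.7
```

>>> arm_command(series=[[[-2,-35,0,0,0,-1.5,1],[-2,-25,0,0,0,-1.5,1],[0,-10.7,0,0,0,-1.8,1],[0,0,0,0,0,0,1],[0,0,0,0,0,0,1]]])

```text
time: 12.85
eef_pos: [0.4387, -0.3927, 0.1718]
tool_rot: [1.0, 0.018, -0.0, -0.0]
force: [-0.2, 0.6, -1.8]
gripper_width: 0.148
finger_force: 108.6
```

```bash
python3 - <<'E'
from h import *
import pickle
s=st();m=camera_model("wrist");im,d=get_image("wrist");cv2.imwrite("pics/w5.png",im);pickle.dump(m,open("w5.pkl","wb"))
v,u=np.mgrid[:420,:560];o,r=wray(m,np.c_[u.ravel(),v.ravel()])
opt=np.array(m["pose"])[:3,2];X=(o+r*(d.ravel()/(r@opt))[:,None]).reshape(420,560,3)
t=s["eef_pos"]
P=[]
for v in range(10,240,10):
    row=X[v,240:325];k=row[:,2]>t[2]+.005
    if k.sum()>20:P.append(row[k].mean(0))
P=np.array(P);f=np.polyfit(P[:,0],P[:,1],1);print("bar",len(P),f,np.degrees(np.arctan(f[0])),"y at tcp x",np.polyval(f,t[0]),"z",P[[0,-1]])
print("tip S",[np.hypot(*(p[:2]-t[:2])) for p in P[:1]])
E
```

```text
t 12.85 tcp [ 0.4387 -0.3927  0.1718] yaw 2.1 toolz [-0.0005  0.0006 -1.    ] F [-0.2364  0.643  -1.8278] T [ 0.0021  0.0592 -0.0358] w 0.14824306223275735 ff 108.62232685089111 q7 -0.8610672707284225
bar 23 [ 0.0365 -0.4082] 2.0876154160697618 y at tcp x -0.39225679438245864 z [[ 0.5566 -0.388   0.1938]
 [ 0.472  -0.3912  0.1946]]
tip S [np.float64(0.11799728547342452)]
```

>>> arm_command(series=[[[0,0,-25,0,0,1.5,1],[0,0,-35,0,0,0,1],[0,0,-35,0,0,0,1],[0,0,-25,0,0,0,1],[0,0,-12,0,0,0,1],[0,0,-6,0,0,0,1],[0,0,-4,0,0,0,1],[0,0,0,0,0,0,1],[0,0,0,0,0,0,1]]])

```text
time: 13.65
eef_pos: [0.4393, -0.3933, 0.0316]
tool_rot: [0.999, 0.032, 0.001, 0.001]
force: [0.2, 0.1, -1.6]
gripper_width: 0.152
finger_force: 108.6
```

```bash
python3 - <<'E'
from h import *
st()
E
```

```text
t 13.65 tcp [ 0.4393 -0.3933  0.0316] yaw 3.63 toolz [ 0.0016 -0.001  -1.    ] F [ 0.2409  0.1273 -1.6185] T [-0.001   0.1148  0.0119] w 0.15213900795575913 ff 108.61833572387695 q7 -0.8108638444828584
```

>>> arm_command(series=[[[0,0,-1.5,0,0,0,1],[0,0,-1.5,0,0,0,1],[0,0,0,0,0,0,1],[0,0,0,0,0,0,0.3],[0,0,0,0,0,0,0],[0,0,0,0,0,0,-1],[0,0,0,0,0,0,-1],[0,0,0,0,0,0,-1],[0,0,0,0,0,0,-1],[0,0,0,0,0,0,-1]]])

```text
time: 14.48
eef_pos: [0.4385, -0.3929, 0.0273]
tool_rot: [1.0, 0.032, -0.0, -0.0]
force: [-0.3, 1.4, 0.8]
gripper_width: 0.997
finger_force: 0.0
```

>>> arm_command(series=[[[0,0,20,0,0,0,-1],[0,0,40,0,0,0,-1],[0,0,40,0,0,0,-1],[0,0,40,0,0,0,-1],[0,0,40,0,0,0,-1],[0,0,20,0,0,0,-1],[0,0,0,0,0,0,-1],[0,0,0,0,0,0,-1]]])

```text
time: 15.15
eef_pos: [0.4389, -0.3932, 0.2287]
tool_rot: [1.0, 0.032, 0.001, 0.001]
force: [-0.7, 0.5, -1.0]
gripper_width: 1.0
finger_force: 0.0
```

```bash
python3 loop.py; python3 - <<'E'
from h import *
m=camera_model("wrist");im,d=get_image("wrist");cv2.imwrite("pics/w6.png",im)
v,u=np.mgrid[:420,:560];o,r=wray(m,np.c_[u.ravel(),v.ravel()])
opt=np.array(m["pose"])[:3,2];X=(o+r*(d.ravel()/(r@opt))[:,None]).reshape(420,560,3)
g=cv2.cvtColor(im,cv2.COLOR_BGR2GRAY);mk=(X[...,2]>.03)&(X[...,2]<.07)&(g>95)&(abs(X[...,1]+.39)<.03)&(X[...,0]>.3)&(X[...,0]<.62)
q=X[mk];c,v,t=line(q);print(mk.sum(),c+v*(t.max()+t.min())/2,v,np.ptp(t),np.percentile(q[:,2],95))
E
```

```text
t 15.15 tcp [ 0.4389 -0.3932  0.2287] yaw 3.61 toolz [ 0.0023 -0.0014 -1.    ] F [-0.7436  0.4959 -0.9598] T [-0.0302  0.0161  0.0168] w 1.000195853138582 ff 0.0 q7 -0.8436101210310641
75 [0.6001 0.0651] 102.81257615405687 0.04027606736162301
2787 [ 0.4757 -0.3903  0.0514] [-0.9982 -0.0607 -0.0005] 0.19775522808500196 0.053626137676464146
```

View pics/w6.png

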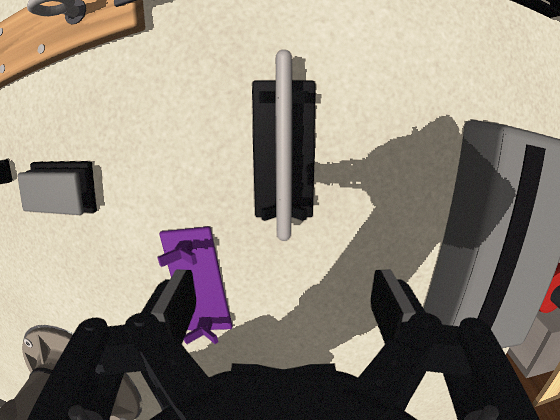

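The bar lies level in both supports, from (284,52) to (284,240), about 9 mm off the cradle's middle. The eye is tight and the gripper is clear.

```bash
python3 -c "
from rig import *
print(hand_in())"
```

```text
the job is handed in; nothing more can be done
None
```

I handed the job in: the left (loose) eye is turned to its stop in line with the rail, and the bar is back in both cradle supports, about 9 mm off the cradle's middle. No verdict was shown.

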